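# Release a left-hand arbor nut and take out its clamp plate

## Robot

A 7-joint arm with a two-finger parallel gripper is mounted at the origin on a cart in front of the work surface, level with it; the furniture and walls round the work are solid. World frame = base frame: x ahead of the robot, y to its left, z up, the work surface at z = 0. Lengths are in m, angles in rad, forces in N, time in s.
With the tool pointing down it reaches from about 0.4 to 0.9 m from the base axis. Payload 5.5 kg.
Tool frame: the origin (TCP) lies on the centre line of the jaws, within the pads' length; the fingertips stand 19 mm ahead of it and the grasp point (between the pads) is the TCP; z points along the fingers, y is the line along which they close (so a half turn about z gives the same grasp; the last joint's range is limited). The gripper opens to 85 mm and grips with 20 to 120 N. Pads are 22 mm wide; open, the fingers measure 114 mm over their backs; the gripper's body (76 mm by 85 mm) begins 54 mm behind the grasp point. The pads swing forward as they close: fully open they stand 13 mm farther back than shut.
Start: joints at [-1.003, 0.501, -0.427, 1.55, 0.221, 1.138, -0.21], TCP at [0.195, 0.62, 0.25] pointing down, gripper open.
Joint ranges: [-2.88, 2.88], [-0.31, 2.03], [-1.54, 1.56], [0.2, 2.42], [-1.41, 4.55], [0.19, 2.02], [-2.57, 2.57]. Speed limits (rad/s): [2.57, 2.57, 3.14, 3.14, 3.14, 3.14, 3.14].

## Interface

Orientations are given as a unit quaternion [x, y, z, w].
In Python, from cell import monitor, snapshot, job, spot_in, cut_out gives the robot as it stands.
- The arm moves only by the tool apply_moves, never from a script. Its argument "deltas" is a list of rows, each a list of 3 entries, a list of its own where there are three numbers: the finger opening in cm, from 0 to 8.54, then the shift along the tool's x, y, z in cm, then the turn, a rotation vector about the tool's x, y, z in rad. In form: [[claw, [tx, ty, tz], [wx, wy, wz]], ...]. A call has 1 to 8 rows; each row shifts and turns the commanded pose from where the row before left it, along the tool's axes as they then stand; what a row does not reach is not made up. A row lasts 1/8 s, in which the tool goes at most 62.5 mm and 10.7 degrees, less where a joint would pass 70% of its speed; a pose out of reach is approached as far as the arm can. A call is refused whole if a number of a shift passes 6.25 or a number of a turn 0.188, either way. A call with a gripper value outside its range is refused whole. The fingers move at their own pace and stop on an object; "newtons" is the grip in N (left out, the last holds). Time passes only in rows, so rows that do not move let the fingers close. It gives the time, the measured TCP pose, the force, the opening and the grip force at its end, in the units of the state.
- monitor.sense(): the state, without advancing time (a new reading comes with each control period).
- snapshot(name): name is "scene" or "top" or "wrist"; returns a dict with "image" (384x512x3 uint8, red, green, blue), "mtx" (3x3 intrinsics, pixels), "R" (3x3) and "t" (3): a world point X has camera coordinates R X + t. Camera axes: x right, y down, z forward; pixel columns grow to the right and rows downward; lengths in m; the calibration is good to about 2 mm. A picture is of the moment at which its call begins. There is no depth.
- job.finish_job(): hands the job in; it is judged then, once.
Trained networks look in a picture, given as the dict that the camera call returned (one of the last four; its "shot" number tells which), for a name from the list of things; names that differ only in an ending like _2 or _b are one class to them, and where a whole thing is asked for, a point or a joint stands for the part that bears it (a point fixed in the world has none). Each returns a list of dicts, best first, with "conf" (0 to 1); they miss things now and then, are a little off and sometimes report something else, mostly with a low value. They report only what shows in the picture. A call takes as long as a camera call. They do not tell look-alikes from the thing itself.
- spot_in(query, picture): "position" ([x, y, z] in m, in world coordinates, good to about 4 mm: the middle of the surface that is visible of it).
- cut_out(query, picture): "region" (384x512 bool, what is visible of it).
The state is a dict: "clock": time; "q": joint angles; "qvel": joint speeds; "tau": joint torques, N m; "tool_pos": TCP position; "tcp_rot": TCP orientation; "contact_force": force on the tool from outside, world axes, zero at the start; "torque": the same for the moment, N m; "gripper_width": finger opening in m; "gripper_force": force on a finger pad.
Only numpy, scipy, OpenCV 4.12 (cv2) and the standard library are available. Lean on these libraries where they do the work, as an engineer would, in place of code of your own. Each camera call takes 0.05 s, during which the arm holds its last target. There are 200 camera calls.

## Task

The grinding wheel on the arbor stand has to be changed, so take off its horseshoe clamp plate. The wing nut has a left-hand thread: unscrew it clockwise as seen from above (never wring it the other way, that only jams it tighter) until it has let go of the plate, then draw the plate out sideways by its upright tab and lay it flat in the dark steel tray, without letting it fall. Leave the nut on its stud and do not disturb the tape measure, the tin or the masking tape.

Things in the scene. Friction and masses are not known exactly. Their poses are not given: they have to be found in the camera images.
- stand: Arbor stand fixed to the bench: grey base plate 120 x 110 x 12 mm, column, level grey grinding wheel (130 mm across, 40 to 60 mm above the bench) with a steel hub flange on it (72 mm across, top at 68 mm) and a 16 mm threaded stud standing up from its middle. Only the wing nut moves; the wheel cannot be lifted. Origin: on the stud's axis, at bench level; z up.
- wing_nut (a joint): Turn of the wing nut, rad. GROWS when turned CLOCKWISE seen from above (left-hand thread), raising the nut 2.86 mm per rad. Starts at 0 to 0.15; anticlockwise it jams at -0.25 (never below -0.18). The spigot that locks the plate is out of its pocket from 1.4 on (1.6 to 2.6 is safe); end stop 2.8. Takes about 0.15 N m; stays where it is left; never comes off the stud.
- wing_nut_bar (a point): Middle of the dark steel wing nut's upright bar, on the stud's axis, 113 mm above the bench at joint 0; rises and turns with the nut. Bar along this point's x: 90 mm long, 12 mm thick (y), 34 mm tall (17 mm below to 17 above this point; 12 above in the middle 25 mm). Below: a neck 24 mm across, then the flange (48 mm across, top 25 mm lower than this point) with a 30 mm spigot under it.
- clamp_plate: Loose aluminium horseshoe, about 0.12 kg, on the hub flange under the nut: a U 72 mm wide, 10 mm thick, slot 22 mm wide open to its -x (U ends 34 mm from the origin), arm with upright tab to +x. A 37 mm pocket, 5 mm deep, in its top takes the nut's spigot. Once free it slides out level along its own +x, clear after 65 mm. Origin: underside, at the start on the stud's axis, 68 mm above the bench; z up.
- plate_tab (a point): Place to hold the plate: in its upright tab, 8 mm thick (plate's y), 36 mm long (74 to 110 mm from the plate's origin along x), 40 mm tall from the plate's underside. Point: 94 mm along +x from the origin, 28 mm above the underside, 12 mm below the tab's top. Nothing beside or below the tab down to the bench. Axes as the plate's. At the start the tab points to the robot's left, within about 35 degrees.
- plate_mid (a point): Middle of the clamp plate's outline (146 x 72 mm), in its underside: 37 mm along the plate's x axis from its origin. The point's axes are those of the plate.
- tray: Open dark steel parts tray fixed on the bench to the left of the stand, 170 mm (its x) by 210 mm (its y) and 22 mm high; walls and floor 4 mm thick. Origin: middle of its underside, at bench level; z up.
- tape_measure: Yellow tape measure 32 x 74 x 60 mm standing on the bench to the right of the work. Leave alone.
- flux_tin: Round tin, 67 mm across and 31 mm high, on the bench behind the stand. Leave alone.
- masking_tape: Roll of masking tape, 100 mm across and 25 mm high, lying on the bench between and behind stand and tray. Leave alone.
There are look-alikes about, which are no part of the job. Of the things that look like the clamp_plate, the largest one is meant.

How it is judged:
On the way, in this order (a step that is already met when the one before it is completed fails the run):
1. the wing nut is unscrewed clockwise by at least 1.4 rad, with the plate still round the stud (value of joint wing_nut above 1.4 rad and horizontal distance between clamp_plate and stand below 0.012 m), for 0.2 s.
2. the plate is drawn clear of the stud (its origin 55 mm or more from the axis), still level and above the tray's rim (horizontal distance between clamp_plate and stand above 0.055 m and height (world z) of clamp_plate above 0.03 m and angle between clamp_plate's own z axis and vertical below 0.5 rad), for 0.1 s.
At the end, for the whole second after the job is handed in: The clamp plate lies flat, tab upward (within 0.06 rad), on the tray's floor, its middle no more than 70 mm (tray x) and 80 mm (tray y) from the tray's middle and within 5 mm of its floor, at rest; the nut still stands unscrewed, above 1.3 rad (x of plate_mid in the frame of tray between -0.07 and 0.07 m and y of plate_mid in the frame of tray between -0.08 and 0.08 m and height (world z) of plate_mid below 0.009 m and angle between clamp_plate's own z axis and vertical below 0.06 rad and linear speed of clamp_plate below 0.02 m/s and value of joint wing_nut above 1.3 rad); the robot touches nothing.
It fails at once if the nut is wrung tighter (anticlockwise, below -0.18 rad) (value of joint wing_nut below -0.18 rad).
It fails at once if the plate falls into the tray or onto the bench (faster than 0.8 m/s less than 35 mm above the bench) (height (world z) of clamp_plate below 0.035 m and linear speed of clamp_plate above 0.8 m/s).
It fails at once if the tape measure, the tin or the masking tape is moved by more than 25 mm (distance of any of tape_measure, flux_tin, masking_tape from where it was at the start of the episode above 0.025 m).
It also fails if it takes over 59 s, if anything falls off the work surface, if the arm or the gripper's body presses on something with over 40 N, if the wrist force passes 120 N, or if a joint passes its speed limit or range.

## Working session

There is one attempt and no reset: what is moved stays moved. The work goes in short steps, Python scripts to look and compute and a tool call to move; the robot and the scene stay as the last step left them, time stands still between calls to the robot, and variables do not carry over. Pictures are saved under pics/ and viewed, at most 10 in all, crops included, and the job is handed in when it is done.

Besides the shell and the picture viewer there is one more tool, called as name(argument=value, ...) on one line, values as JSON. apply_moves: Moves the arm, as the interface text tells. Its arguments: {"type":"object","properties":{"deltas":{"type":"array"},"newtons":{"type":"number"}},"required":["deltas"]}

```bash
mkdir -p pics; ls; python3 - <<'E'
from cell import monitor, snapshot, spot_in
import cv2
s=monitor.sense();print({k:s[k] for k in('clock','tool_pos','tcp_rot','gripper_width')})
for n in('scene','top'):
    p=snapshot(n);cv2.imwrite(f'pics/{n}0.png',p['image'][:,:,::-1])
    for q in('wing_nut_bar','clamp_plate','plate_tab','tray','stand','masking_tape','flux_tin','tape_measure'):
        print(n,q,[([round(float(v),3) for v in d['position']],round(d['conf'],2)) for d in spot_in(q,p)])
E
```

```text
pics
{'clock': 0.0, 'tool_pos': array([0.19492553, 0.61938047, 0.24926334]), 'tcp_rot': array([ 1.51790342e-01,  9.88412222e-01, -9.70565480e-04, -1.70396619e-04]), 'gripper_width': 0.08531346470743228}
scene wing_nut_bar [([0.454, -0.013, 0.108], 0.87)]
scene clamp_plate [([0.459, -0.018, 0.079], 0.69), ([0.415, -0.211, 0.006], 0.52), ([0.481, 0.489, 0.011], 0.43)]
scene plate_tab [([0.411, -0.21, 0.007], 0.77), ([0.485, 0.491, 0.008], 0.47)]
scene tray [([0.458, 0.269, 0.005], 0.95)]
scene stand [([0.445, -0.029, 0.059], 0.96)]
scene masking_tape [([0.652, 0.222, 0.018], 0.92)]
scene flux_tin [([0.636, 0.009, 0.033], 0.61), ([0.459, -0.013, 0.112], 0.34)]
scene tape_measure [([0.55, -0.28, 0.053], 0.67)]
top wing_nut_bar [([0.46, -0.002, 0.117], 0.75)]
top clamp_plate [([0.421, -0.219, 0.006], 0.9), ([0.466, 0.017, 0.078], 0.85), ([0.491, 0.488, 0.01], 0.72)]
top plate_tab [([0.487, 0.488, 0.009], 0.86), ([0.465, 0.016, 0.078], 0.85), ([0.534, -0.241, 0.055], 0.63), ([0.423, -0.219, 0.007], 0.6)]
top tray [([0.46, 0.268, 0.007], 0.63)]
top stand [([0.461, 0.0, 0.058], 0.56)]
top masking_tape [([0.652, 0.23, 0.025], 0.93)]
top flux_tin []
top tape_measure [([0.532, -0.243, 0.054], 0.75)]
```

View pics/scene0.png

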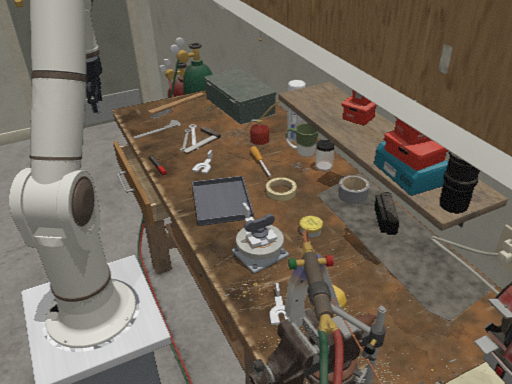

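View pics/top0.png

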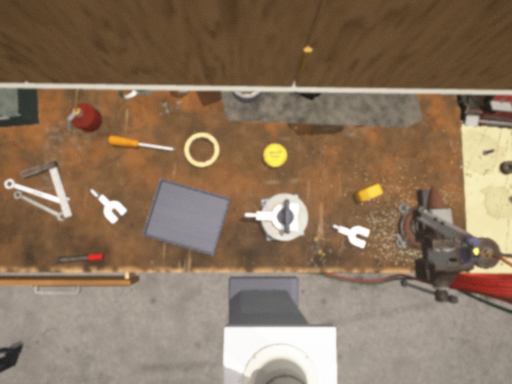

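The scene picture shows three horseshoes: one on the stand (scene 262,228; top 270,215), one on the right of the bench (scene 278,303; top 352,235) and one on the far left (scene 203,160; top 108,205). The one under the nut on the stand is meant, and its tab points left. I'll check it in a close crop.

```bash
cat > h.py <<'E'
import numpy as np, cv2
from cell import monitor, snapshot, spot_in, cut_out
def proj(p,X):
    c=p['R']@np.asarray(X,float)+p['t'];c=p['mtx']@c;return c[:2]/c[2]
def back(p,uv,z):
    d=p['R'].T@np.linalg.solve(p['mtx'],[uv[0],uv[1],1.]);o=-p['R'].T@p['t'];return o+d*(z-o[2])/d[2]
def crop(p,c,w,h,k):
    x,y=int(c[0]-w/2),int(c[1]-h/2);return cv2.resize(p['image'][y:y+h,x:x+w,::-1],None,fx=k,fy=k,interpolation=cv2.INTER_CUBIC),(x,y)
E
python3 - <<'E'
from h import *
p=snapshot('top');a,o=crop(p,(270,215),80,60,7);print(o,'cam',-p['R'].T@p['t'],p['mtx'][0,0])
for q,z in(('wing_nut_bar',.125),('plate_tab',.1),('clamp_plate',.078),('tray',.02)):
    for d in cut_out(q,p)[:3]:
        m=d['region'].astype(np.uint8);r=cv2.minAreaRect(cv2.findNonZero(m))
        print(q,round(d['conf'],2),r,m.sum(),[back(p,c,z)[:2].round(3).tolist() for c in cv2.boxPoints(r)])
s=snapshot('scene');b,o2=crop(s,(262,232),60,60,4);print(o2)
cv2.imwrite('pics/c1.png',np.hstack([a,cv2.copyMakeBorder(b,0,420-240,0,0,0)]))
E
```

```text
(230, 185) cam [0.44130387 0.10704798 1.0154348 ] 347.0875883514958
wing_nut_bar 0.71 ((285.86083984375, 216.43814086914062), (32.45170593261719, 17.66176986694336), 68.96248626708984) 349 [[0.492, 0.034], [0.509, -0.009], [0.431, -0.038], [0.415, 0.004]]
plate_tab 0.75 ((350.9310302734375, 232.1724090576172), (34.16794204711914, 18.9409236907959), 21.801406860351562) 352 [[0.415, -0.126], [0.462, -0.145], [0.429, -0.229], [0.383, -0.209]]
plate_tab 0.58 ((271.5, 216.0), (26.0, 53.0), 90.0) 462 [[0.497, 0.103], [0.498, -0.038], [0.43, -0.037], [0.429, 0.102]]
clamp_plate 0.88 ((349.3620910644531, 231.84481811523438), (37.32476043701172, 18.75522804260254), 21.801406860351562) 356 [[0.417, -0.123], [0.464, -0.143], [0.428, -0.236], [0.381, -0.216]]
clamp_plate 0.73 ((271.8069152832031, 214.7827606201172), (51.734107971191406, 26.01385498046875), 3.3664603233337402) 416 [[0.436, 0.102], [0.506, 0.098], [0.499, -0.042], [0.429, -0.038]]
clamp_plate 0.73 ((106.25001525878906, 203.75001525878906), (36.76955032348633, 19.091880798339844), 45.0) 298 [[0.51, 0.528], [0.547, 0.494], [0.477, 0.421], [0.441, 0.456]]
tray 0.93 ((186.65127563476562, 215.9856719970703), (75.16910552978516, 59.98855972290039), 16.389541625976562) 4408 [[0.412, 0.393], [0.576, 0.35], [0.517, 0.142], [0.353, 0.188]]
(232, 202)
```

View pics/c1.png

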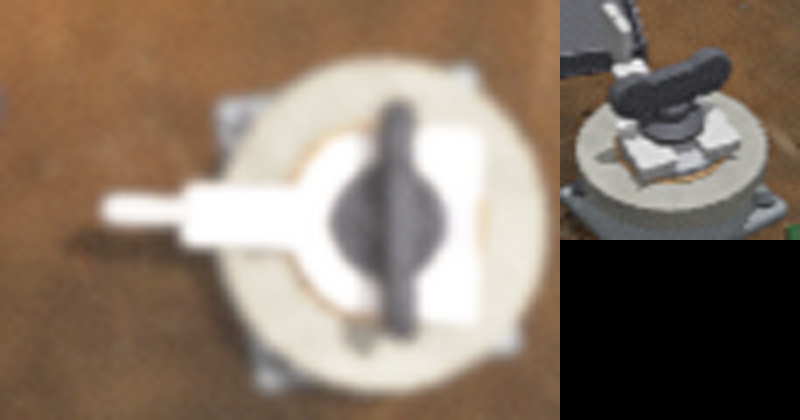

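The crop confirms it: the horseshoe lies under the nut on the wheel. The tab runs from crop (102,209) to (185,215), the wheel's centre is near crop (382,224), and the bar runs almost vertically from (398,100) to (401,335).

```bash
python3 - <<'E'
from h import *
p=snapshot('top')
f=lambda U,V,z:back(p,((U+.5)/7-.5+230,(V+.5)/7-.5+185),z)[:2]
print('wheel',f(382,224,.06));
b1,b2=f(398,98,.128),f(401,337,.128);print('bar',b1,b2,(b1+b2)/2,np.linalg.norm(b1-b2),'ang',np.degrees(np.arctan2(*(b1-b2)[::-1])))
t=f(102,209,.107);print('tabend',t,'hubflange',f(388,222,.09))
c1,c2=f(482,127,.078),f(482,325,.078);m=(c1+c2)/2;print('Uend',c1,c2,m,'axis deg',np.degrees(np.arctan2(*(t-m)[::-1])),np.linalg.norm(t-m))
s=snapshot('scene')
for q in('wing_nut_bar',):
    for d in cut_out(q,s)[:2]: print(q,d['conf'],cv2.minAreaRect(cv2.findNonZero(d['region'].astype(np.uint8))))
for ax in([.46,0],[.465,.0],[.46,.005]): print(ax,[proj(s,[*ax,z]).round(1) for z in(.06,.113,.125)],[proj(p,[*ax,z]).round(1) for z in(.06,.128)])
E
```

```text
wheel [ 0.46289391 -0.00550572]
bar [ 0.50753433 -0.003536  ] [ 0.42039427 -0.00428114] [ 0.4639643  -0.00390857] 0.08714324181441713 ang 0.4899262734146932
tabend [0.46677244 0.10473258] hubflange [ 0.46299018 -0.00426438]
Uend [ 0.50023291 -0.04234764] [ 0.42396531 -0.04179716] [ 0.46209911 -0.0420724 ] axis deg 88.1766836659906 0.14687934713211065
wing_nut_bar 0.68 ((260.04913330078125, 226.90554809570312), (21.029006958007812, 31.970109939575195), 72.47443389892578)
wing_nut_bar 0.64 ((280.5, 189.0), (22.0, 29.0), 90.0)
[0.46, 0] [array([258.2, 236.8]), array([257.8, 221.8]), array([257.7, 218.3])] [array([282.1, 217.6]), array([285.1, 217.1])]
[0.465, 0.0] [array([259.8, 236.2]), array([259.5, 221.2]), array([259.4, 217.7])] [array([282.1, 215.8]), array([285.1, 215.1])]
[0.46, 0.005] [array([257.4, 235.7]), array([257. , 220.7]), array([256.9, 217.2])] [array([280.3, 217.6]), array([283.2, 217.1])]
```

Axis ≈ (0.463, −0.0045), bar along world x (0.5°), plate axis 88°, tray centre ≈ (0.464, 0.268). All of these agree with the sizes given. I'll align the tool yaw first, then go over the nut at safe height.

apply_moves(deltas=[[8.5, [0, 0, 0], [0, 0, -0.157]], [8.5, [0, 0, 0], [0, 0, -0.157]], [8.5, [-1.7, -3.9, 0], [0, 0, 0]], [8.5, [-1.7, -3.9, 0], [0, 0, 0]], [8.5, [-1.7, -3.9, 0], [0, 0, 0]], [8.5, [-1.7, -3.9, 0], [0, 0, 0]], [8.5, [-1.7, -3.9, 0], [0, 0, 0]], [8.5, [-1.7, -3.9, 0], [0, 0, 0]]], newtons=70)

```text
clock: 2.35
tool_pos: [0.2998, 0.3857, 0.2505]
tcp_rot: [-0.005, 1.0, 0.0, 0.0]
contact_force: [0.5, 0.5, -0.3]
gripper_width: 0.0849
gripper_force: 0.0
```

apply_moves(deltas=[[8.5, [-1.7, -3.9, 0], [0, 0, 0]], [8.5, [-1.7, -3.9, 0], [0, 0, 0]], [8.5, [-1.7, -3.9, 0], [0, 0, 0]], [8.5, [-1.7, -3.9, 0], [0, 0, 0]], [8.5, [-1.7, -3.9, 0], [0, 0, 0]], [8.5, [-1.7, -3.9, 0], [0, 0, 0]], [8.5, [-1.7, -3.9, 0], [0, 0, 0]], [8.5, [0, 0, 0], [0, 0, 0]]])

```text
clock: 3.35
tool_pos: [0.4219, 0.112, 0.2505]
tcp_rot: [-0.002, 1.0, -0.0, 0.0]
contact_force: [0.2, 1.1, 0.4]
gripper_width: 0.0852
gripper_force: 0.0
```

```bash
cat >> h.py <<'E'
from scipy.spatial.transform import Rotation as Ro
def st():
    s=monitor.sense();R=Ro.from_quat(s['tcp_rot']).as_matrix()
    print('t',round(s['clock'],2),'pos',s['tool_pos'].round(4),'ydeg',np.degrees(np.arctan2(R[1,1],R[0,1])).round(2),'tilt',(R[:,2]).round(3),'F',np.round(s['contact_force'],1),'w',round(s['gripper_width'],4),'q',np.round(s['q'],2));return s,R
def need(target,ydeg):
    s,R=st();print('shift cm',(R.T@(np.array(target)-s['tool_pos'])*100).round(2),'turn z',Ro.from_matrix(R.T@Ro.from_euler('z',ydeg-90,degrees=True).as_matrix()@np.array([[-1,0,0],[0,1,0],[0,0,-1]])).as_rotvec().round(3))
E
python3 -c "
from h import *
need([.463,-.0045,.2],90.5)
p=snapshot('wrist');cv2.imwrite('pics/w1.png',p['image'][:,:,::-1])
for q in('wing_nut_bar','plate_tab'):
  for d in spot_in(q,p)[:2]: print(q,d)
"
```

```text
t 3.35 pos [0.4219 0.112  0.2505] ydeg 90.18 tilt [ 0.001 -0.001 -1.   ] F [0.2 1.1 0.4] w 0.0852 q [-0.12  0.09 -0.22  2.06  0.02  0.99  1.23]
shift cm [ -4.07 -11.66   5.06] turn z [-0.001  0.001 -0.006]
wing_nut_bar {'position': [0.4554, -0.0009, 0.1172], 'conf': 0.88}
plate_tab {'position': [0.4599, 0.0276, 0.0779], 'conf': 0.55}
plate_tab {'position': [0.48, 0.4449, 0.0043], 'conf': 0.5}
```

apply_moves(deltas=[[8.5, [-1.4, -3.9, 0], [0, 0, 0]], [8.5, [-1.4, -3.9, 0], [0, 0, 0]], [8.5, [-1.3, -3.9, 0], [0, 0, 0]], [8.5, [0, 0, 2], [0, 0, 0]], [8.5, [0, 0, 0], [0, 0, 0]]])

```text
clock: 4.12
tool_pos: [0.4615, -0.0003, 0.2292]
tcp_rot: [-0.005, 1.0, 0.0, -0.002]
contact_force: [0.3, 0.7, 0.3]
gripper_width: 0.085
gripper_force: 0.0
```

```bash
python3 -c "
from h import *
need([.463,-.0045,.117],90.5)
p=snapshot('wrist');cv2.imwrite('pics/w2.png',p['image'][:,:,::-1])
print(proj(p,[.463,-.0045,.125]))
for q in('wing_nut_bar','plate_tab'):
  for d in spot_in(q,p)[:2]: print(q,d)
  for d in cut_out(q,p)[:1]: print(cv2.minAreaRect(cv2.findNonZero(d['region'].astype(np.uint8))))
"
```

```text
t 4.12 pos [ 4.615e-01 -3.000e-04  2.292e-01] ydeg 90.63 tilt [-0.003  0.    -1.   ] F [0.3 0.7 0.3] w 0.085 q [ 0.04  0.16 -0.1   2.03  0.02  0.95  1.51]
shift cm [-0.18 -0.43 11.21] turn z [ 0.001 -0.003  0.002]
[243.64454818 198.47410135]
wing_nut_bar {'position': [0.4558, -0.0059, 0.1215], 'conf': 0.76}
((240.3300323486328, 191.86044311523438), (50.905128479003906, 100.91612243652344), 20.95577621459961)
plate_tab {'position': [0.4599, 0.0216, 0.0774], 'conf': 0.68}
plate_tab {'position': [0.4181, -0.2122, 0.0069], 'conf': 0.59}
((288.77459716796875, 181.49560546875), (163.02749633789062, 75.88738250732422), 1.123302698135376)
```

View pics/w2.png

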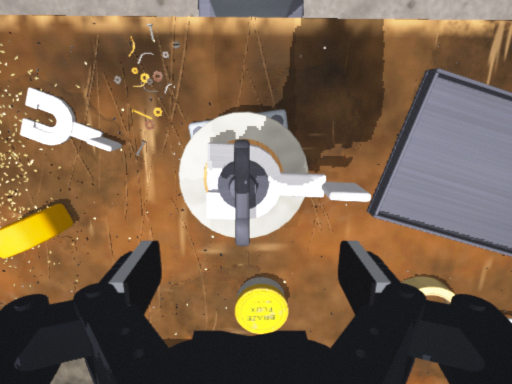

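The wrist view shows the nut bar from about (242,140) to (242,244) and the tab at (322–370,192) pointing towards the tray. Flux tin is at (262,308).

```bash
python3 -c "
from h import *
p=snapshot('wrist')
for n,u,z in(('bar',(242,140),.130),('bar',(242,245),.130),('tab end',(370,194),.107),('tab start',(324,187),.107),('wheelL',(179.5,174.5),.06),('wheelR',(309,174.5),.06),('wheelT',(244,112),.06),('wheelB',(244,238),.06),('Ua',(207,146),.078),('Ub',(205,219),.078)): print(n,back(p,u,z)[:2].round(4))
"
```

```text
bar [ 0.4189 -0.0062]
bar [ 0.5038 -0.0057]
tab end [0.4659 0.103 ]
tab start [0.4602 0.0631]
wheelL [ 0.4617 -0.0699]
wheelR [0.4601 0.0594]
wheelT [ 0.4006 -0.006 ]
wheelB [ 0.53  -0.005]
Ua [ 0.4306 -0.0393]
Ub [ 0.5019 -0.0431]
```

apply_moves(deltas=[[6, [-0.15, -0.5, 2.2], [0, 0, 0]], [6, [0, 0, 3], [0, 0, 0]], [6, [0, 0, 3], [0, 0, 0]], [6, [0, 0, 2], [0, 0, 0]], [6, [0, 0, 1], [0, 0, 0]], [6, [0, 0, 0], [0, 0, 0]], [6, [0, 0, 0], [0, 0, 0]]], newtons=70)

```text
clock: 5.3
tool_pos: [0.4651, -0.0064, 0.1191]
tcp_rot: [-0.005, 1.0, 0.0, 0.001]
contact_force: [-0.3, -0.9, 1.3]
gripper_width: 0.06
gripper_force: 0.0
```

```bash
python3 -c "
from h import *
need([.463,-.0053,.117],90.3)"
```

```text
t 5.3 pos [ 0.4651 -0.0064  0.1191] ydeg 90.54 tilt [ 0.002  0.    -1.   ] F [-0.3 -0.9  1.3] w 0.06 q [ 0.04  0.34 -0.09  2.12  0.05  0.68  1.49]
shift cm [0.21 0.11 0.21] turn z [0.    0.002 0.004]
```

apply_moves(deltas=[[4, [0.2, 0.1, 0.2], [0, 0, 0]], [2.5, [0, 0, 0], [0, 0, 0]], [0.8, [0, 0, 0], [0, 0, 0]], [0.8, [0, 0, 0], [0, 0, 0]], [0.8, [0, 0, 0], [0, 0, 0]], [0.8, [0, 0, 0], [0, 0, 0]]], newtons=70)

```text
clock: 6.05
tool_pos: [0.4628, -0.0062, 0.1171]
tcp_rot: [-0.005, 1.0, -0.0, 0.0]
contact_force: [-1.2, -2.2, 6.8]
gripper_width: 0.0109
gripper_force: 69.4
```

```bash
python3 -c "
from h import *
s,R=st();print(s['gripper_force'],s['torque'])"
```

```text
t 6.05 pos [ 0.4628 -0.0062  0.1171] ydeg 90.52 tilt [ 0.001 -0.001 -1.   ] F [-1.2 -2.2  6.8] w 0.0109 q [ 0.03  0.34 -0.09  2.13  0.05  0.68  1.49]
69.37465104740113 [-0.24051592  0.28095778  0.18256133]
```

Gripped at 11 mm with small side force. Clockwise from above is a positive turn about the downward tool z, so I'll try a little and check.

apply_moves(deltas=[[0.8, [0, 0, -0.03], [0, 0, 0.1]], [0.8, [0, 0, -0.04], [0, 0, 0.15]], [0.8, [0, 0, -0.04], [0, 0, 0.15]], [0.8, [0, 0, 0], [0, 0, 0]]])

```text
clock: 6.55
tool_pos: [0.4627, -0.0064, 0.1182]
tcp_rot: [0.195, 0.981, -0.0, 0.001]
contact_force: [-2.0, -2.8, 6.7]
gripper_width: 0.0108
gripper_force: 69.6
```

```bash
python3 -c "
from h import *
s,R=st();print(s['gripper_force'],s['torque'])"
```

```text
t 6.55 pos [ 0.4627 -0.0064  0.1182] ydeg 67.46 tilt [ 0.001 -0.001 -1.   ] F [-2.  -2.8  6.7] w 0.0108 q [-0.04  0.33 -0.    2.13  0.    0.68  1.13]
69.55066117225215 [-0.47369701  0.36054023 -0.08523496]
```

Turned 0.4 rad clockwise, forces small. On to about 2.2 rad.

apply_moves(deltas=[[0.8, [0, 0, -0.043], [0, 0, 0.15]], [0.8, [0, 0, -0.043], [0, 0, 0.15]], [0.8, [0, 0, -0.043], [0, 0, 0.15]], [0.8, [0, 0, -0.043], [0, 0, 0.15]], [0.8, [0, 0, -0.043], [0, 0, 0.15]], [0.8, [0, 0, -0.043], [0, 0, 0.15]], [0.8, [0, 0, 0], [0, 0, 0]]])

```text
clock: 7.42
tool_pos: [0.4624, -0.0067, 0.1208]
tcp_rot: [0.603, 0.798, -0.0, 0.0]
contact_force: [-2.8, -4.3, 8.0]
gripper_width: 0.0109
gripper_force: 69.8
```

apply_moves(deltas=[[0.8, [0, 0, -0.043], [0, 0, 0.15]], [0.8, [0, 0, -0.043], [0, 0, 0.15]], [0.8, [0, 0, -0.043], [0, 0, 0.15]], [0.8, [0, 0, -0.043], [0, 0, 0.15]], [0.8, [0, 0, -0.043], [0, 0, 0.15]], [0.8, [0, 0, -0.043], [0, 0, 0.15]], [0.8, [0, 0, 0], [0, 0, 0]]])

```text
clock: 8.3
tool_pos: [0.462, -0.0067, 0.1234]
tcp_rot: [0.89, 0.457, -0.0, 0.0]
contact_force: [-4.8, -3.6, 11.6]
gripper_width: 0.0108
gripper_force: 70.3
```

```bash
python3 -c "
from h import *
s,R=st();print(s['gripper_force'],s['torque'])"
```

```text
t 8.3 pos [ 0.462  -0.0067  0.1234] ydeg -35.68 tilt [-0.001 -0.001 -1.   ] F [-4.8 -3.6 11.6] w 0.0108 q [-0.38  0.34  0.39  2.14 -0.2   0.7  -0.48]
70.29569927366538 [-0.82251841  0.96698804 -0.17001282]
```

Turned 2.20 rad. Release and rise.

apply_moves(deltas=[[3, [0, 0, 0], [0, 0, 0]], [6, [0, 0, 0], [0, 0, 0]], [6, [0, 0, 0], [0, 0, 0]], [6, [0, 0, -2], [0, 0, 0]], [6, [0, 0, -4], [0, 0, 0]], [6, [0, 0, -4], [0, 0, 0]], [6, [0, 0, 0], [0, 0, 0]]])

```text
clock: 9.18
tool_pos: [0.4646, -0.0053, 0.2254]
tcp_rot: [0.889, 0.458, 0.003, 0.001]
contact_force: [0.2, -0.6, -0.8]
gripper_width: 0.0603
gripper_force: 0.0
```

```bash
python3 -c "
from h import *
s,R=st();need([.464,.089,.2],0)
p=snapshot('top');print(p['R'])
a,o=crop(p,(270,215),80,60,7);cv2.imwrite('pics/c2.png',a)
p=snapshot('wrist');cv2.imwrite('pics/w3.png',p['image'][:,:,::-1])
"
```

```text
t 9.18 pos [ 0.4646 -0.0053  0.2254] ydeg -35.51 tilt [ 0.006  0.001 -1.   ] F [ 0.2 -0.6 -0.8] w 0.0603 q [-0.44  0.17  0.44  2.05 -0.09  0.93 -0.57]
t 9.18 pos [ 0.4646 -0.0053  0.2254] ydeg -35.51 tilt [ 0.006  0.001 -1.   ] F [ 0.2 -0.6 -0.8] w 0.0603 q [-0.44  0.17  0.44  2.05 -0.09  0.93 -0.57]
shift cm [ 7.63 -5.54  2.55] turn z [ 0.006 -0.003 -0.62 ]
[[ 0.00572483 -0.99978729  0.019814  ]
 [-0.99566978 -0.00753751 -0.09265461]
 [ 0.09278425 -0.01919777 -0.99550114]]
```

View pics/w3.png

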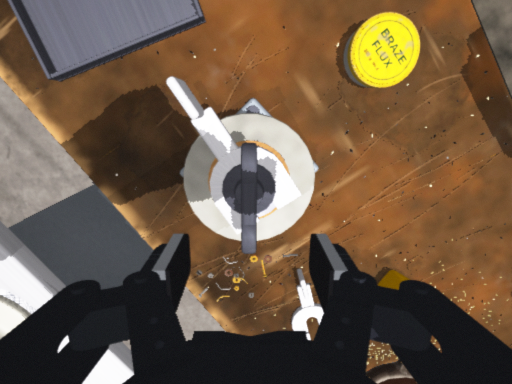

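The nut has turned: bar from (249,145) to (249,250). The plate is still in place, with its tab from about (173,82) to (199,116).

```bash
python3 -c "
from h import *
p=snapshot('wrist')
for n,u,z in(('bar',(249,143),.136),('bar',(249,253),.136),('tab end',(173.5,81),.107),('tab start',(199,116),.107)): print(n,back(p,u,z)[:2].round(4))
"
```

```text
bar [0.4888 0.0313]
bar [ 0.44   -0.0373]
tab end [0.4675 0.0985]
tab start [0.4673 0.0675]
```

apply_moves(deltas=[[6, [0, 0, 0], [0, 0, -0.155]], [6, [0, 0, 0], [0, 0, -0.155]], [6, [0, 0, 0], [0, 0, -0.155]], [6, [0, 0, 0], [0, 0, -0.155]], [6, [0, 0, 0], [0, 0, 0]]])

```text
clock: 9.95
tool_pos: [0.4614, -0.0056, 0.2212]
tcp_rot: [0.708, 0.707, -0.001, -0.001]
contact_force: [0.9, 0.8, 0.4]
gripper_width: 0.0599
gripper_force: 0.0
```

```bash
python3 -c "
from h import *
need([.465,.089,.2],-1)
"
```

```text
t 9.95 pos [ 0.4614 -0.0056  0.2212] ydeg -0.09 tilt [-0.003 -0.    -1.   ] F [0.9 0.8 0.4] w 0.0599 q [-0.37  0.17  0.36  2.06 -0.08  0.93  0.03]
shift cm [9.46 0.35 2.12] turn z [-0.003  0.     0.016]
```

apply_moves(deltas=[[6, [3.2, 0.1, 0], [0, 0, 0]], [6, [3.2, 0.1, 0], [0, 0, 0]], [6, [3.1, 0.1, 0], [0, 0, 0]], [6, [0, 0, 2], [0, 0, 0]], [6, [0, 0, 0], [0, 0, 0]], [6, [0, 0, 0], [0, 0, 0]]])

```text
clock: 10.7
tool_pos: [0.4652, 0.0889, 0.2025]
tcp_rot: [0.708, 0.706, -0.0, -0.0]
contact_force: [0.2, -0.7, 0.5]
gripper_width: 0.06
gripper_force: 0.0
```

```bash
python3 -c "
from h import *
need([.466,.089,.096],-1)
p=snapshot('wrist');cv2.imwrite('pics/w4.png',p['image'][:,:,::-1])
print(proj(p,[.466,.0895,.108]))
"
```

```text
t 10.7 pos [0.4652 0.0889 0.2025] ydeg -0.14 tilt [-0.001 -0.    -1.   ] F [ 0.2 -0.7  0.5] w 0.06 q [-0.5   0.22  0.29  2.05 -0.08  0.89 -0.17]
shift cm [ 0.02  0.09 10.65] turn z [-0.001  0.001  0.015]
[249.43906356 200.26017628]
```

View pics/w4.png

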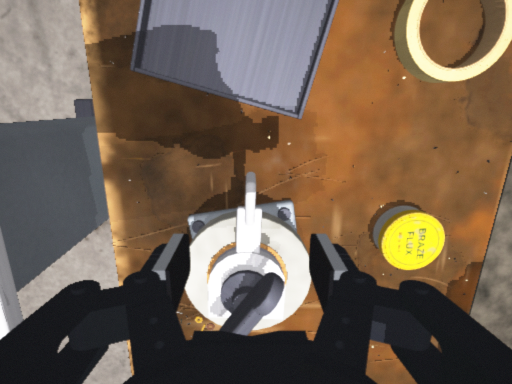

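The tab stands at about (251,173–207), in line with my projected grasp point (249,200). The bar end is clear of the fingers. Descend.

apply_moves(deltas=[[6, [0.15, 0.1, 2.5], [0, 0, 0.015]], [6, [0, 0, 3], [0, 0, 0]], [6, [0, 0, 3], [0, 0, 0]], [6, [0, 0, 1.5], [0, 0, 0]], [6, [0, 0, 0.6], [0, 0, 0]], [4, [0, 0, 0], [0, 0, 0]], [4, [0, 0, 0], [0, 0, 0]]], newtons=50)

```text
clock: 11.62
tool_pos: [0.4671, 0.0911, 0.0974]
tcp_rot: [0.712, 0.702, 0.001, 0.0]
contact_force: [-0.2, -0.6, 0.2]
gripper_width: 0.0402
gripper_force: 0.0
```

```bash
python3 -c "
from h import *
need([.466,.0905,.0965],-1)
"
```

```text
t 11.62 pos [0.4671 0.0911 0.0974] ydeg -0.87 tilt [ 0.002  0.001 -1.   ] F [-0.2 -0.6  0.2] w 0.0402 q [-0.46  0.4   0.25  2.12 -0.16  0.64 -0.11]
shift cm [-0.06 -0.11  0.09] turn z [ 0.002 -0.001  0.002]
```

apply_moves(deltas=[[2.5, [0, -0.05, 0.1], [0, 0, 0]], [1.5, [0, 0, 0], [0, 0, 0]], [0.5, [0, 0, 0], [0, 0, 0]], [0.4, [0, 0, 0], [0, 0, 0]], [0.4, [0, 0, 0], [0, 0, 0]], [0.4, [0, 0, 0], [0, 0, 0]]], newtons=50)

```text
clock: 12.38
tool_pos: [0.466, 0.0911, 0.0957]
tcp_rot: [0.712, 0.702, 0.0, 0.0]
contact_force: [-0.8, 0.5, 3.5]
gripper_width: 0.007
gripper_force: 51.3
```

```bash
python3 -c "
from h import *
s,R=st();print(s['gripper_force'],s['torque'])
"
```

```text
t 12.38 pos [0.466  0.0911 0.0957] ydeg -0.85 tilt [ 0.  0. -1.] F [-0.8  0.5  3.5] w 0.007 q [-0.46  0.4   0.25  2.12 -0.16  0.64 -0.11]
51.330764293670654 [-0.16267378  0.09487273  0.00028447]
```

Tab gripped (7 mm reading, like the bar's 1 mm under). Drawing out gently.

apply_moves(deltas=[[0.4, [0, 0, -0.07], [0, 0, 0]], [0.4, [0.8, 0, 0], [0, 0, 0]], [0.4, [0.8, 0, 0], [0, 0, 0]], [0.4, [0, 0, 0], [0, 0, 0]]])

```text
clock: 12.88
tool_pos: [0.4659, 0.1083, 0.0961]
tcp_rot: [0.712, 0.702, 0.0, -0.0]
contact_force: [0.1, -0.1, -1.9]
gripper_width: 0.0068
gripper_force: 50.8
```

```bash
python3 -c "
from h import *
s,R=st();print(s['gripper_force'],s['torque'])
"
```

```text
t 12.88 pos [0.4659 0.1083 0.0961] ydeg -0.75 tilt [-0.  0. -1.] F [ 0.1 -0.1 -1.9] w 0.0068 q [-0.5   0.41  0.25  2.11 -0.16  0.65 -0.15]
50.77655732631683 [ 0.08815812 -0.07619691  0.04344248]
```

apply_moves(deltas=[[0.4, [2, 0, 0], [0, 0, 0]], [0.4, [2.5, 0, 0], [0, 0, 0]], [0.4, [3, 0, 0], [0, 0, 0]], [0.4, [3, 0, 0], [0, 0, 0]], [0.4, [3, 0, 0], [0, 0, 0]], [0.4, [3, 0, 0], [0, 0, 0]], [0.4, [3, 0, 0], [0, 0, 0]], [0.4, [2, 0, 0], [0, 0, 0]]])

```text
clock: 13.88
tool_pos: [0.4688, 0.3236, 0.096]
tcp_rot: [0.712, 0.702, -0.0, -0.0]
contact_force: [-0.4, -0.6, -1.8]
gripper_width: 0.0074
gripper_force: 50.7
```

apply_moves(deltas=[[0.4, [0, 0, 0.5], [0, 0, 0]], [0.4, [0, 0, 0.5], [0, 0, 0]], [0.4, [0, 0, 0], [0, 0, 0]]])

```text
clock: 14.25
tool_pos: [0.4691, 0.3199, 0.0855]
tcp_rot: [0.713, 0.701, -0.001, 0.0]
contact_force: [0.2, -0.5, -1.2]
gripper_width: 0.0073
gripper_force: 50.7
```

```bash
python3 -c "
from h import *
need([.466,.327,.035],-0.8)
p=snapshot('top');a,o=crop(p,(220,215),160,90,5);cv2.imwrite('pics/c3.png',a)
for d in spot_in('clamp_plate',p): print(d)
"
```

```text
t 14.25 pos [0.4691 0.3199 0.0855] ydeg -0.98 tilt [-0.001 -0.002 -1.   ] F [ 0.2 -0.5 -1.2] w 0.0073 q [-0.81  0.55  0.21  1.89 -0.17  0.72 -0.52]
shift cm [ 0.72 -0.32  5.04] turn z [-0.001  0.002 -0.003]
{'position': [0.4717, 0.2338, 0.0645], 'conf': 0.93}
{'position': [0.4185, -0.2183, 0.0049], 'conf': 0.58}
```

View pics/c3.png

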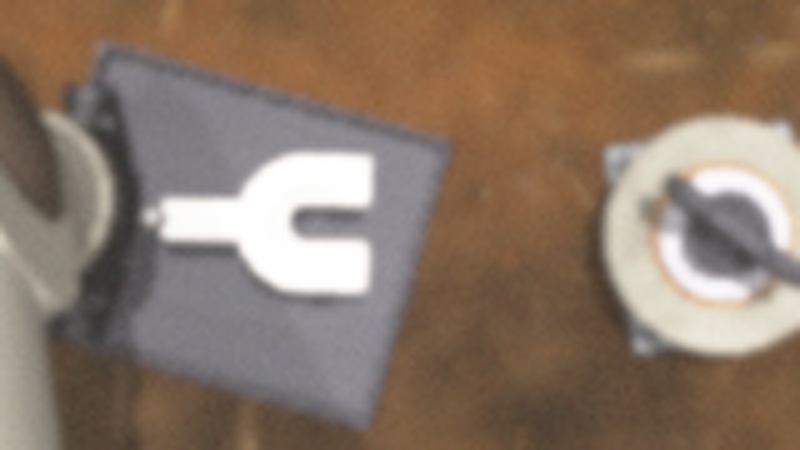

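The plate hangs level above the tray (plate from (145,217) to (375,225) in the crop, inside the tray outline). The nut stays on its stud with the bar turned. Now lower.

apply_moves(deltas=[[0.4, [0.7, -0.2, 0.6], [0, 0, 0]], [0.4, [0, 0, 0.9], [0, 0, 0]], [0.4, [0, 0, 0.9], [0, 0, 0]], [0.4, [0, 0, 0.9], [0, 0, 0]], [0.4, [0, 0, 0.8], [0, 0, 0]], [0.4, [0, 0, 0.5], [0, 0, 0]], [0.4, [0, 0, 0], [0, 0, 0]], [0.4, [0, 0, 0], [0, 0, 0]]])

```text
clock: 15.35
tool_pos: [0.4676, 0.3291, 0.0405]
tcp_rot: [0.712, 0.702, 0.0, 0.0]
contact_force: [-0.8, -1.1, -1.0]
gripper_width: 0.0072
gripper_force: 50.7
```

```bash
python3 -c "
from h import *
need([.466,.327,.032],-0.8)
"
```

```text
t 15.35 pos [0.4676 0.3291 0.0405] ydeg -0.86 tilt [ 0.  0. -1.] F [-0.8 -1.1 -1. ] w 0.0072 q [-0.81  0.62  0.19  1.9  -0.19  0.64 -0.52]
shift cm [-0.21 -0.16  0.85] turn z [ 0.    -0.    -0.001]
```

apply_moves(deltas=[[0.4, [0, 0, 0.3], [0, 0, 0]], [0.4, [0, 0, 0.3], [0, 0, 0]], [0.4, [0, 0, 0.1], [0, 0, 0]], [0.4, [0, 0, 0.1], [0, 0, 0]], [0.4, [0, 0, 0], [0, 0, 0]]])

```text
clock: 15.98
tool_pos: [0.4674, 0.329, 0.0322]
tcp_rot: [0.712, 0.702, -0.0, -0.0]
contact_force: [0.4, -0.4, -1.4]
gripper_width: 0.0073
gripper_force: 50.7
```

```bash
python3 -c "
from h import *
s,R=st();print(s['gripper_force'],s['torque'])
"
```

```text
t 15.97 pos [0.4674 0.329  0.0322] ydeg -0.86 tilt [-0. -0. -1.] F [ 0.4 -0.4 -1.4] w 0.0073 q [-0.81  0.64  0.19  1.9  -0.19  0.62 -0.51]
50.7378888130188 [ 0.078646   -0.01105153  0.0082069 ]
```

No contact yet; a little further.

apply_moves(deltas=[[0.4, [0, 0, 0.06], [0, 0, 0]], [0.4, [0, 0, 0.06], [0, 0, 0]], [0.4, [0, 0, 0], [0, 0, 0]], [0.4, [0, 0, 0], [0, 0, 0]]])

```text
clock: 16.48
tool_pos: [0.4675, 0.3291, 0.0319]
tcp_rot: [0.712, 0.702, 0.0, -0.0]
contact_force: [-1.6, -1.0, 6.7]
gripper_width: 0.0073
gripper_force: 52.1
```

Touched the floor (+8 N). Release, with the opening kept small, and go straight up.

apply_moves(deltas=[[1.5, [0, 0, 0], [0, 0, 0]], [3, [0, 0, 0], [0, 0, 0]], [4, [0, 0, 0], [0, 0, 0]], [4, [0, 0, 0], [0, 0, 0]], [4, [0, 0, -2], [0, 0, 0]], [4, [0, 0, -4], [0, 0, 0]], [4, [0, 0, -5], [0, 0, 0]], [4, [0, 0, -5], [0, 0, 0]]])

```text
clock: 17.48
tool_pos: [0.4675, 0.3289, 0.194]
tcp_rot: [0.712, 0.702, 0.001, 0.0]
contact_force: [1.2, 0.2, 0.5]
gripper_width: 0.04
gripper_force: 0.0
```

apply_moves(deltas=[[4, [0, 0, 0], [0, 0, 0]], [4, [0, 0, 0], [0, 0, 0]]])

```text
clock: 17.73
tool_pos: [0.4672, 0.329, 0.1919]
tcp_rot: [0.712, 0.702, 0.001, -0.0]
contact_force: [-0.9, 0.0, -1.2]
gripper_width: 0.0402
gripper_force: 0.0
```

```bash
python3 -c "
from h import *
st()
p=snapshot('wrist');s=snapshot('scene');a,o=crop(s,(240,205),80,80,4)
cv2.imwrite('pics/f.png',np.hstack([cv2.resize(p['image'][:,:,::-1],(427,320)),a]))
print([d['position'] for d in spot_in('clamp_plate',p)],[d['position'] for d in spot_in('tray',p)])
"
```

```text
t 17.73 pos [0.4672 0.329  0.1919] ydeg -0.85 tilt [ 0.001  0.001 -1.   ] F [-0.9  0.  -1.2] w 0.0402 q [-0.86  0.4   0.25  1.83 -0.12  0.93 -0.57]
[[0.4641, 0.2489, 0.0139], [0.4819, 0.4755, 0.0059]] [[0.4734, 0.3026, 0.0037]]
```

View pics/f.png

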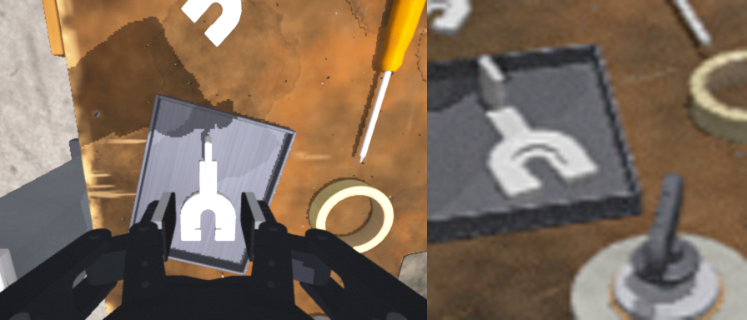

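The plate lies flat in the tray with its tab up (left part, 208,140–240). The nut stands raised on its stud, and the gripper is clear.

```bash
python3 -c "
from cell import job
print(job.finish_job())"
```

```text
the job is handed in; nothing more can be done
None
```

The job is handed in: I turned the wing nut about 2.2 rad clockwise, left it on its stud, and set the clamp plate down flat in the tray with its tab up. The arm is clear, nothing else was touched, and it took about 18 s; the hand-in returned no verdict.

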